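# Load the inspection loupe, lock it, and index its carriage at the click notch

## Task

Set the loose loupe fully down into the round socket of the carriage on the rail and swing the keeper lever all the way over its flange to lock it. Then take the carriage by its finger grip and slide it along the rail until its spring ball clicks into the notch of the index block, without running past, and finish still holding the grip there. Leave everything else on the bench where it is.

Things in the scene. Friction and masses are not known exactly. Their poses are not given: they have to be found in the camera images.
- loupe_center (a point): Loose black round loupe standing upright on a low round pad (80 mm diameter, 10 mm high), left or right of the rail unit, 56 mm tall, about 90 g. Point on its axis, 28 mm above the foot. From the foot: spigot 30 mm diameter, 16 mm long (foot tapered to 23 mm); flange 54 mm diameter, 6 mm thick; barrel to grasp, 32 mm diameter, 34 mm tall. A parts cup stands on the other side.
- stage: Fixed rail unit: base 85 mm wide, 12 mm thick, with a 360 mm rail along its own y axis; origin under the rail's middle on the bench top. Its x axis points away from the robot, turned up to 10 degrees; all on it is parallel to these axes ('stage' axes). A circuit board (19 mm high) lies in front of it under the carriage's arm.
- socket (a point): Centre of the mouth of the round socket, level with the top of the carriage's arm, 56 mm above the bench; moves with the carriage. Hole 33 mm diameter, chamfered 2 mm, through a plate 90 x 90 x 10 mm. Seated, the loupe's flange rests on the arm's top: the loupe's centre point is then 12 mm above this point.
- keeper (a joint): Keeper lever on the arm, turning about an upright pivot: 0 = open, pointing along stage +y; grows clockwise seen from above; 1.57 = locked at its stop, pointing along stage +x across the top of the loupe's flange. Light friction, stays where left. Starts between 0 and 0.2.
- keeper_pivot (a point): On the keeper's pivot axis, 32 mm towards stage -x and 23 mm towards stage +y of the socket centre, 70 mm above the bench. The flat lever bar is 8 mm wide, with its top 70 mm above the bench.
- keeper_handle (a point): Middle of the keeper's upright black round handle, 8 mm diameter, 34 mm tall, from 70 to 104 mm above the bench (this point at 87 mm), 75 mm from the pivot axis.
- carriage (a joint): Travel of the carriage along the stage's +y, m: 0 at the end of the rail to which it stands at the start (0 to 0.03), 0.185 at the far end. Sliding friction about 2 N; it can be moved a little by pushing on it, without harm.
- grip_center (a point): Middle of the carriage's upright black finger grip, above the rail: 16 mm thick along the stage's y, 30 mm along its x, 44 mm tall from 56 to 100 mm above the bench (this point at 80 mm). It stands 100 mm towards stage +x of the socket centre.
- plunger (a point): Top of the steel plunger tube behind the carriage's grip, 65 mm above the bench; the spring ball sits below it, at the same stage y as the grip's and the socket's centre. Starts at least 50 mm short of the notch.
- notch (a point): Notch of the index block behind the rail, y along stage +y; its place along the rail varies. Rounded humps with crests 7.5 mm before and after it; an upright steel pin (top 56 mm high) 17 mm behind marks it. The ball climbs the first hump from 14 mm before against 12 to 19 N, then drops into the notch; leaving it takes 12 to 19 N; let go within 2 mm of it, the carriage centres itself.
Not all that is in view belongs to the job. What is shaped like the part that bears loupe_center but blue, green or yellow is not meant.

How it is judged:
On the way, in this order (a step that is already met when the one before it is completed fails the run):
1. the loupe sits fully down in the socket, its flange on the arm (z of loupe_center in the frame of socket below 0.0145 m and horizontal distance between loupe_center and socket below 0.004 m), for 0.2 s.
2. the keeper is turned over the flange of the seated loupe (all of step 1 and value of joint keeper above 1.42 rad), for 0.2 s.
3. the carriage's ball is in the notch, with the grip held (y of plunger in the frame of notch between -0.0035 and 0.0035 m and contact force between the fingers and grip above 2 N), for 0.2 s.
At the end, for the whole second after the job is handed in: Fingers still hold the grip (over 2 N, grip between them), carriage at rest with its ball within 3.5 mm of the notch; loupe upright in the socket (flange within 2.5 mm of the arm, centred within 4 mm); keeper over its flange (1.42 rad or more) (all of step 2 and all of step 3 and velocity of joint carriage between -0.01 and 0.01 m/s and y of the grasp point in the frame of grip_center between -0.013 and 0.013 m and angle between loupe_center's own z axis and vertical below 0.08 rad and z of loupe_center in the frame of socket above 0.009 m); the arm keeps its last pose, push and grip.
It fails at once if the carriage ran past the notch, over its far hump (y of plunger in the frame of notch above 0.01 m).
It fails at once if a bystander was displaced (distance of any of cup, driver, cutters, bottle, cup_b, brush from where it was at the start of the episode above 0.03 m).
It also fails if it takes over 64 s, if anything falls off the work surface, if the arm or the gripper's body presses on something with over 40 N, if the wrist force passes 120 N, or if a joint passes its speed limit or range.

## Robot

A 7-joint arm with a two-finger parallel gripper is mounted at the origin on a cart in front of the work surface, level with it; the furniture and walls round the work are solid. World frame = base frame: x ahead of the robot, y to its left, z up, the work surface at z = 0. Lengths are in m, angles in rad, forces in N, time in s.
With the tool pointing down it reaches from about 0.4 to 0.85 m from the base axis. Payload 10.4 kg.
Tool frame: the origin (TCP) lies between the finger pads; the fingertips stand ahead of it and the grasp point (between the pads) lies 5 mm behind it (manip.tip_extent is the z of the fingertips in the tool frame, in m); z points along the fingers, y is the line along which they close (so a half turn about z gives the same grasp; the last joint's range is limited). The gripper opens to 85 mm and grips with 20 to 120 N. Pads are 22 mm wide; open, the fingers measure 114 mm over their backs; the gripper's body (76 mm by 85 mm) begins 54 mm behind the grasp point. The pads swing forward as they close: fully open they stand 13 mm farther back than shut.
Start: joints at [1.313, 0.332, -0.065, 1.46, 0.022, 1.35, -0.088], TCP at [0.145, -0.608, 0.245] pointing down, gripper open.
Joint ranges: [-2.6, 2.6], [-0.5, 2.12], [-1.47, 1.34], [0.16, 2.42], [-1.27, 4.41], [0.06, 2.06], [-2.6, 2.6]. Speed limits (rad/s): [2.22, 2.22, 2.79, 2.79, 3.14, 3.14, 3.14].

## Interface

Orientations are given as a unit quaternion [x, y, z, w].
In Python, from workcell import status, viewer, manip gives the robot as it stands.
- The arm moves only by the tool play_rows, never from a script. Its argument "plan" is one flat list of numbers, 7 for each row, row after row: the turn, a rotation vector about the tool's x, y, z in degrees, then the shift along the tool's x, y, z in m, then the opening, from 0 (shut) to 1 (fully open). In form: [ax, ay, az, dx, dy, dz, grip, ax, ay, az, dx, dy, dz, grip, ...]. A call has 1 to 20 rows; each row is the pose to reach, as a shift and turn from the pose commanded when the call began, along the tool's axes at that moment; what a row does not reach only later rows make up. A row lasts 1/8 s, in which the tool goes at most 62.5 mm and 10.7 degrees, less where a joint would pass 70% of its speed; a pose out of reach is approached as far as the arm can. A call with a gripper value outside its range is refused whole. The fingers move at their own pace and stop on an object; "squeeze" is the grip in N (left out, the last holds). Time passes only in rows, so rows that repeat a pose let the fingers close. It gives the time, the measured TCP pose, the force, the opening and the grip force at its end, in the units of the state.
- status.get_obs(): the state, without advancing time (a new reading comes with each control period).
- viewer.camera(name): name is "scene" or "top"; returns the picture (480x640x3 uint8, red, green, blue); there is no depth.
- viewer.camera_model(name): a dict with "fx", "fy", "cx", "cy" (pixels), "R" (3x3) and "t" (3): a world point X has camera coordinates R X + t. Camera axes: x right, y down, z forward; pixel columns grow to the right and rows downward; lengths in m; the calibration is good to about 2 mm. A picture is of the moment at which its call begins. camera_model takes no time and is no camera call.
- manip.hand_in(): hands the job in; it is judged then, once.
The state is a dict: "clock": time; "joint_pos": joint angles; "joint_velocities": joint speeds; "tau": joint torques, N m; "position": TCP position; "ee_rot": TCP orientation; "ft_force": force on the tool from outside, world axes, zero at the start; "torque": the same for the moment, N m; "grip_width": opening from 0.0 (shut) to 1.0 (fully open); "grasp_force": force on a finger pad.
Only numpy, scipy, OpenCV 4.12 (cv2) and the standard library are available. Lean on these libraries where they do the work, as an engineer would, in place of code of your own. Each camera call takes 0.05 s, during which the arm holds its last target. There are 200 camera calls.

## Working session

There is one attempt and no reset: what is moved stays moved. The work goes in short steps, Python scripts to look and compute and a tool call to move; the robot and the scene stay as the last step left them, time stands still between calls to the robot, and variables do not carry over. Pictures are saved under pics/ and viewed, at most 10 in all, crops included, and the job is handed in when it is done.

Besides the shell and the picture viewer there is one more tool, called by a JSON object that holds its "method" and its "body". play_rows: Moves the arm, as the interface text tells. Its arguments: {"type":"object","properties":{"plan":{"type":"array","items":{"type":"number"}},"squeeze":{"type":"number"}},"required":["plan"]}

```bash
mkdir -p pics; ls; python3 - <<'E'
from workcell import status, viewer, manip
import cv2,numpy as np
for n in("scene","top"):
    cv2.imwrite(f"pics/{n}0.png",cv2.cvtColor(viewer.camera(n),cv2.COLOR_RGB2BGR)); m=viewer.camera_model(n);print(n,{k:np.round(v,4).tolist() for k,v in m.items()})
o=status.get_obs();print({k:np.round(v,4).tolist() for k,v in o.items()},manip.tip_extent)
E
```

```text
pics
scene {'fx': 585.1995, 'fy': 585.1995, 'cx': 323.6635, 'cy': 240.0769, 'R': [[-0.6155, -0.7881, -0.0048], [-0.4906, 0.388, -0.7803], [0.6168, -0.4779, -0.6254]], 't': [0.2949, 0.3113, 1.0426]}
top {'fx': 587.6708, 'fy': 587.6708, 'cx': 318.9093, 'cy': 242.1939, 'R': [[-0.0507, -0.9987, -0.0069], [-0.9755, 0.051, -0.214], [0.2141, -0.0041, -0.9768]], 't': [0.0015, 0.5418, 1.1178]}
{'clock': 0.1, 'joint_pos': [1.3134, 0.3328, -0.0647, 1.4609, 0.0216, 1.3499, -0.0885], 'joint_velocities': [0.0016, -0.0004, -0.001, -0.0026, -0.001, -0.0016, 0.0003], 'tau': [0.0014, -62.675, 0.0493, -39.2428, 0.0164, 0.0071, -0.0], 'position': [0.1453, -0.6075, 0.2446], 'ee_rot': [0.9931, 0.1171, -0.0001, -0.0006], 'ft_force': [-0.0735, 0.5446, -1.0887], 'torque': [0.0023, -0.0619, 0.0368], 'grasp_force': 0.0, 'grip_width': 1.0034} 0.014
```

View pics/scene0.png

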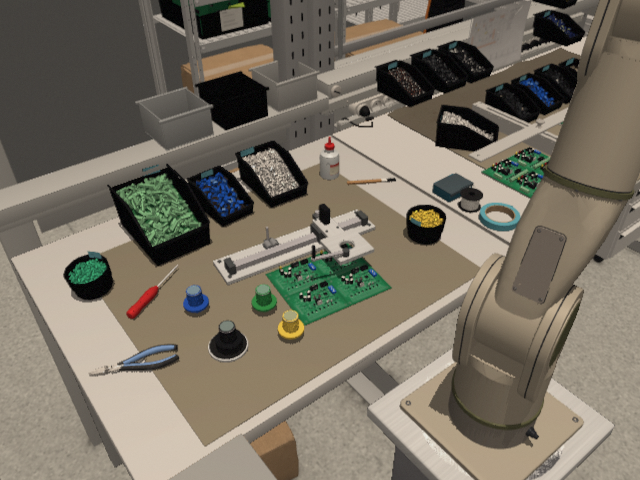

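View pics/top0.png

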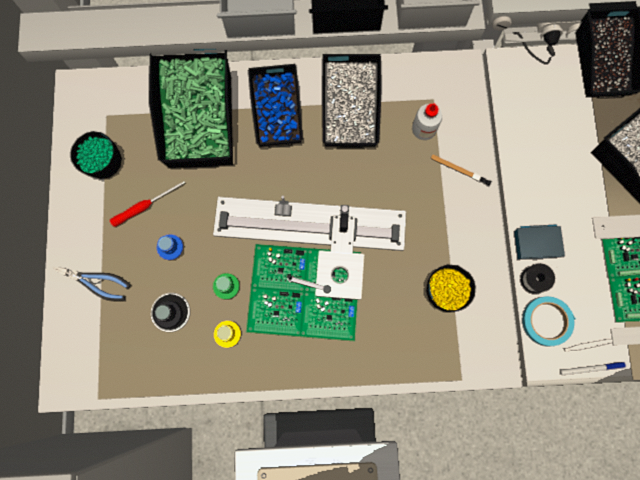

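The loupe (black, on its pad) is at top (170,312) and scene (228,345). The carriage is near the −y end with its socket at top (341,274). The keeper runs from its pivot at (327,289) to its handle at about (291,279). The grip is at about (344,215), and the index block with its pin at about (283,205). I'll zoom in next.

```bash
python3 - <<'E'
import cv2,numpy as np
t=cv2.imread("pics/top0.png");s=cv2.imread("pics/scene0.png")
cv2.imwrite("pics/topz.png",cv2.resize(t[190:310,205:415],(798,456),interpolation=cv2.INTER_CUBIC))
a=cv2.resize(s[195:290,205:390],(740,380),interpolation=cv2.INTER_CUBIC)
b=np.hstack([cv2.resize(s[310:365,200:255],(220,220),interpolation=cv2.INTER_CUBIC),cv2.resize(t[285:340,140:195],(220,220),interpolation=cv2.INTER_CUBIC),np.zeros((220,300,3),np.uint8)])
cv2.imwrite("pics/scz.png",np.vstack([a,b]))
E
```

```text
(no output)
```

View pics/topz.png

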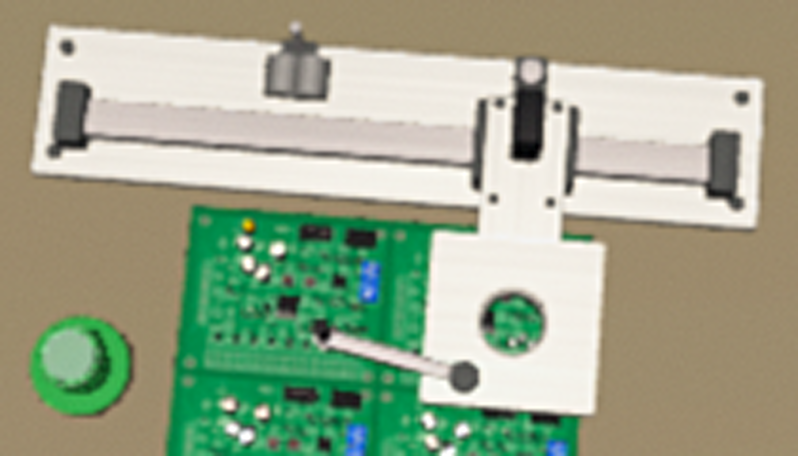

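View pics/scz.png

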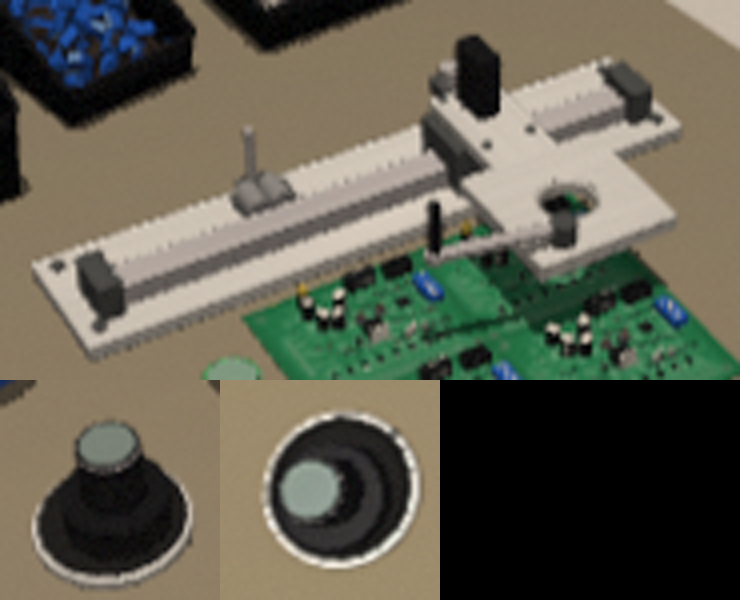

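```bash
cat > h.py <<'E'
import cv2,numpy as np
from workcell import status, viewer, manip
M={n:viewer.camera_model(n) for n in("scene","top")}
def ray(n,uv):
    m=M[n];R=np.array(m["R"]);d=R.T@np.array([(uv[0]-m["cx"])/m["fx"],(uv[1]-m["cy"])/m["fy"],1.]);return -R.T@np.array(m["t"]),d
def onz(n,uv,z):
    c,d=ray(n,uv);return c+d*(z-c[2])/d[2]
def tri(a,b):
    A=np.zeros((3,3));B=np.zeros(3)
    for n,uv in(("scene",a),("top",b)):
        c,d=ray(n,uv);d=d/np.linalg.norm(d);P=np.eye(3)-np.outer(d,d);A+=P;B+=P@c
    return np.linalg.solve(A,B)
def proj(n,X):
    m=M[n];p=np.array(m["R"])@X+np.array(m["t"]);return np.array([m["fx"]*p[0]/p[2]+m["cx"],m["fy"]*p[1]/p[2]+m["cy"]])
def blob(mask,box,near=None):
    u0,v0,u1,v1=box;m=np.zeros(mask.shape,np.uint8);m[v0:v1,u0:u1]=mask[v0:v1,u0:u1]
    k,l,st,c=cv2.connectedComponentsWithStats(m,connectivity=4);i=1+np.argmax(st[1:,4]);return c[i],st[i],(l==i).astype(np.uint8)
E
python3 - <<'E'
from h import *
t=cv2.imread("pics/top0.png").astype(int);s=cv2.imread("pics/scene0.png").astype(int)
np.set_printoptions(precision=4,suppress=True)
def lens(i):b,g,r=i[...,0],i[...,1],i[...,2];return ((g>r+8)&(g>100)).astype(np.uint8)
def dark(i,th=70):return (i.max(2)<th).astype(np.uint8)
white=lambda i:((i.min(2)>170)).astype(np.uint8)
lt,st,_=blob(lens(t),(150,290,192,335));ls,ss,_=blob(lens(s),(205,310,250,345));print("lens",lt,st,ls,ss,"tri",tri(ls,lt),onz("top",lt,.066),onz("scene",ls,.066))
# pad ring: hull of dark+white
for n,i,bx in(("top",t,(145,290,195,338)),("scene",s,(203,318,253,362))):
    c,stt,m=blob(((i.max(2)<75)|(i.min(2)>150)).astype(np.uint8),bx)
    h=cv2.convexHull(cv2.findContours(m,0,1)[0][0]);P=np.array([onz(n,p[0],.01)[:2] for p in h]);print("pad",n,stt,cv2.minEnclosingCircle((P*1000).astype(np.float32)),cv2.fitEllipse((P*1000).astype(np.float32))[:2])
# base back edge
E=[]
for u in list(range(222,272))+list(range(352,403)):
    col=t[190:240,u].min(1).astype(float);k=np.argmax(col>165);a,b=col[k-1],col[k];E.append(onz("top",(u,190+k-1+(165-a)/(b-a+1e-9)),.012)[:2])
E=np.array(E);p=np.polyfit(E[:,1],E[:,0],1);r=E[:,0]-np.polyval(p,E[:,1]);g=abs(r)<.003;p=np.polyfit(E[g,1],E[g,0],1);yaw=-np.arctan(p[0]);print("yaw deg",np.degrees(yaw),"rms",r[g].std(),g.sum())
# hole: not-white blob in plate interior
for n,i,bx in(("top",t,(328,262,354,288)),("scene",s,(334,238,360,252))):
    c,stt,m=blob(1-(i.min(2)>140).astype(np.uint8),bx);print("hole",n,c,stt,onz(n,c,.053))
# plate corners in top (from the zoom)
C=np.array([onz("top",(205+u/3.8,190+v/3.8),.056) for u,v in((432,230),(607,243),(595,415),(418,402))]);print("plate",C.mean(0),np.linalg.norm(C-np.roll(C,1,0),axis=1))
# grip
c,stt,m=blob(dark(t),(335,203,354,233));print("grip top mask",c,stt)
# pin tip, keeper handle, plunger from zooms
Z=lambda u,v:(205+u/3.8,190+v/3.8);S=lambda u,v:(205+u/4,195+v/4)
print("pin",tri(S(248,129),Z(295,25)),onz("top",Z(295,25),.056),onz("scene",S(248,129),.056))
print("handle top",tri(S(434,204),Z(320,327)),onz("top",Z(320,327),.104))
print("pivot cap",tri(S(564,213),Z(464,377)))
print("plunger",tri(S(444,72),Z(532,70)),onz("top",Z(532,70),.065))
G=[onz("top",Z(*q),.1) for q in((518,88),(545,90))];print("grip back top edge",G)
E
```

```text
lens [162.1589 311.8742] [155 305  15  14 151] [226.5 322.5] [226 322   2   2   4] tri [0.4165 0.2828 0.0758] [0.417  0.2847 0.066 ] [0.4258 0.2794 0.066 ]
pad top [151 293  39  39 920] ((422.9914855957031, 284.490966796875), 40.20132064819336) ((422.8149719238281, 284.3393249511719), (79.17308807373047, 79.84437561035156))
pad scene [210 325  38  34 831] ((433.60626220703125, 282.98602294921875), 46.40167999267578) ((430.7672424316406, 279.8905944824219), (74.7360610961914, 92.8204345703125))
yaw deg -7.498250552193674 rms 0.0002425916981405399 101
hole top [339.3476 274.2524] [331 267  17  16 210] [ 0.4751 -0.0636  0.053 ]
hole scene [346.4403 245.5597] [339 240  16  12 134] [ 0.475  -0.0629  0.053 ]
plate [ 0.4737 -0.0648  0.056 ] [0.0912 0.0922 0.0909 0.0917]
grip top mask [343.5324 222.0719] [340 213   8  19 139]
pin [0.6409 0.0429 0.056 ] [0.6408 0.0428 0.056 ] [0.6411 0.043  0.056 ]
handle top [0.4688 0.034  0.1047] [0.4684 0.0335 0.104 ]
pivot cap [ 0.4438 -0.0366  0.0785]
plunger [ 0.6097 -0.0813  0.0589] [ 0.6066 -0.0824  0.065 ]
grip back top edge [array([ 0.5877, -0.0728,  0.1   ]), array([ 0.5859, -0.0865,  0.1   ])]
```

```bash
python3 - <<'E'
from h import *
np.set_printoptions(precision=4,suppress=True)
s=cv2.imread("pics/scene0.png").astype(int);t=cv2.imread("pics/top0.png").astype(int)
m=((s.max(2)>85)&(s[...,1]>=s[...,2]-2)).astype(np.uint8)
ls,ss,_=blob(m,(215,316,240,338));print("lens",ls,ss,tri(ls,(162.16,311.87)),onz("scene",ls,.066))
print("pad sc",onz("scene",(228,345),.01),"flange top",onz("top",(168,312.5),.032))
w=((s.min(2)>150)).astype(np.uint8);w[:318]=0;w[362:]=0;w[:,:203]=0;w[:,253:]=0
v,u=np.nonzero(w);P=np.array([onz("scene",p,.01)[:2] for p in zip(u,v)]);A=np.c_[2*P,np.ones(len(P))];x=np.linalg.lstsq(A,(P**2).sum(1),rcond=None)[0];print("ring fit",x[:2],np.sqrt(x[2]+x[:2]@x[:2]),len(P))
w=((t.min(2)>150)).astype(np.uint8);w[:290]=0;w[338:]=0;w[:,:145]=0;w[:,195:]=0
v,u=np.nonzero(w);P=np.array([onz("top",p,.01)[:2] for p in zip(u,v)]);A=np.c_[2*P,np.ones(len(P))];x=np.linalg.lstsq(A,(P**2).sum(1),rcond=None)[0];print("ring fit top",x[:2],np.sqrt(x[2]+x[:2]@x[:2]),len(P))
E
```

```text
lens [226.2241 325.4483] [220 321  14  10 116] [0.417  0.2844 0.0684] [0.4195 0.2837 0.066 ]
pad sc [0.4209 0.2859 0.01  ] flange top [0.419  0.2822 0.032 ]
ring fit [0.4221 0.2861] 0.03819089387530731 47
ring fit top [0.4228 0.2843] 0.03819906606561275 178
```

The measurements agree with each other:
- **Yaw:** −7.5°.
- **Socket:** (0.4745, −0.0637).
- **Notch:** about 127 mm along +y.
- **Keeper:** about 0.185 rad.
- **Loupe:** about (0.4185, 0.2842).

Next I'll move above the loupe.

{"method": "play_rows", "body": {"plan": [0,0,-96,0.44,-0.314,0,1,0,0,-96,0.44,-0.314,0,1,0,0,-96,0.44,-0.314,0,1,0,0,-96,0.44,-0.314,0,1,0,0,-96,0.44,-0.314,0,1,0,0,-96,0.44,-0.314,0,1,0,0,-96,0.44,-0.314,0,1,0,0,-96,0.44,-0.314,0,1,0,0,-96,0.44,-0.314,0,1,0,0,-159,0.473,-0.804,0,1,0,0,-159,0.473,-0.804,0,1,0,0,-159,0.473,-0.804,0,1,0,0,-159,0.473,-0.804,0,1,0,0,-159,0.473,-0.804,0,1,0,0,-159,0.473,-0.804,0,1,0,0,-159,0.473,-0.804,0,1,0,0,-159,0.473,-0.804,0,1,0,0,-159,0.473,-0.804,0,1,0,0,-159,0.473,-0.804,0,1], "squeeze": 40}}

```text
clock: 2.48
position: [0.4184, 0.2836, 0.2449]
ee_rot: [0.066, 0.998, -0.0, -0.0]
ft_force: [1.1, -0.4, 0.7]
grip_width: 1.001
grasp_force: 0.0
```

{"method": "play_rows", "body": {"plan": [0,0,0,0,0.0005,0.06,1,0,0,0,0,0.0005,0.12,1,0,0,0,0,0.0005,0.16,1,0,0,0,0,0.0005,0.18,1,0,0,0,0,0.0005,0.196,1,0,0,0,0,0.0005,0.196,1,0,0,0,0,0.0005,0.196,0.5,0,0,0,0,0.0005,0.196,0.4,0,0,0,0,0.0005,0.196,0.3,0,0,0,0,0.0005,0.196,0,0,0,0,0,0.0005,0.196,0,0,0,0,0,0.0005,0.196,0,0,0,0,0,0.0005,0.196,0,0,0,0,0,0.0005,0.196,0], "squeeze": 30}}

```text
clock: 4.22
position: [0.4189, 0.2848, 0.0499]
ee_rot: [0.066, 0.998, 0.0, 0.0]
ft_force: [-1.0, -0.6, 6.7]
grip_width: 0.365
grasp_force: 29.6
```

{"method": "play_rows", "body": {"plan": [0,0,0,0,0,-0.03,0,0,0,0,0,0,-0.08,0,0,0,0,0,0,-0.14,0,0,0,0,0,0,-0.14,0,0,0,0,-0.016,-0.05,-0.14,0,0,0,0,-0.031,-0.1,-0.14,0,0,0,0,-0.046,-0.15,-0.14,0,0,0,0,-0.061,-0.2,-0.14,0,0,0,0,-0.076,-0.25,-0.14,0,0,0,0,-0.091,-0.3,-0.14,0,0,0,0,-0.101,-0.338,-0.14,0,0,0,0,-0.101,-0.338,-0.14,0,0,0,0,-0.101,-0.338,-0.14,0,0,0,0,-0.101,-0.338,-0.14,0]}}

```text
clock: 5.98
position: [0.474, -0.0625, 0.189]
ee_rot: [0.065, 0.998, 0.0, -0.0]
ft_force: [-0.7, 0.2, -0.1]
grip_width: 0.365
grasp_force: 30.2
```

```bash
python3 - <<'E'
from h import *
a={n:cv2.cvtColor(viewer.camera(n),cv2.COLOR_RGB2BGR) for n in("scene","top")}
for n in a: cv2.imwrite(f"pics/{n}1.png",a[n])
p=np.array(status.get_obs()["position"]);print(p);c={n:proj(n,p).astype(int) for n in a};print(c)
f=lambda n:cv2.resize(a[n][max(0,c[n][1]-50):c[n][1]+100,c[n][0]-65:c[n][0]+65],(400,462),interpolation=cv2.INTER_CUBIC)
cv2.imwrite("pics/z1.png",np.hstack([f("scene"),f("top")]))
E
```

```text
[ 0.47412384 -0.06279021  0.18922987]
{'scene': array([347, 196]), 'top': array([340, 262])}
```

View pics/z1.png

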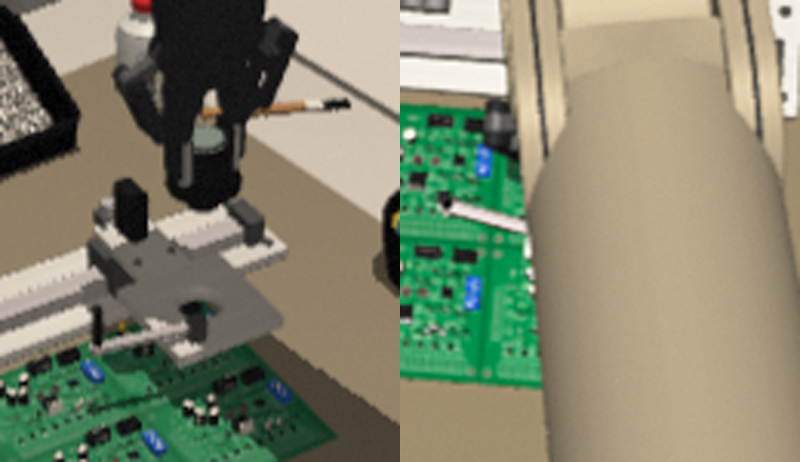

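```bash
python3 - <<'E'
from h import *
np.set_printoptions(precision=4,suppress=True)
s=cv2.imread("pics/scene1.png").astype(int)
p=np.array([.4741,-.0628,.1892])
print("expected lens",proj("scene",p+[0,0,.016]),"flange top/bot",proj("scene",p-[0,0,.0179]),proj("scene",p-[0,0,.0239]))
L=((s[...,1]>s[...,2]+4)&(s.max(2)>70)).astype(np.uint8);c,st,_=blob(L,(340,180,360,200));print("lens",c,st,onz("scene",c,.2052))
d=(s.max(2)<60).astype(np.uint8)
for v in range(196,216):
    u=np.nonzero(d[v,325:375])[0]+325;print(v,u.min() if len(u) else 0,u.max() if len(u) else 0,end="; ")
E
```

```text
expected lens [348.0773 190.0055] flange top/bot [347.742 203.155] [347.6839 205.4363]
lens [348.9661 190.1864] [344 187  11   7  59] [ 0.4724 -0.0638  0.2052]
196 336 360; 197 336 357; 198 336 357; 199 336 357; 200 336 357; 201 336 359; 202 336 359; 203 336 359; 204 336 359; 205 325 359; 206 325 359; 207 325 359; 208 325 358; 209 325 358; 210 325 356; 211 325 355; 212 325 355; 213 325 357; 214 325 357; 215 325 358;
```

{"method": "play_rows", "body": {"plan": [0,0,0,-0.001,-0.001,0.04,0,0,0,0,-0.001,-0.001,0.07,0,0,0,0,-0.001,-0.001,0.08,0,0,0,0,-0.001,-0.001,0.085,0,0,0,0,-0.001,-0.001,0.088,0,0,0,0,-0.001,-0.001,0.091,0,0,0,0,-0.001,-0.001,0.094,0,0,0,0,-0.001,-0.001,0.097,0,0,0,0,-0.001,-0.001,0.097,0]}}

```text
clock: 7.2
position: [0.475, -0.0649, 0.0922]
ee_rot: [0.066, 0.998, -0.0, -0.0]
ft_force: [0.2, 1.0, -0.4]
grip_width: 0.366
grasp_force: 30.2
```

{"method": "play_rows", "body": {"plan": [0,0,0,0,0,0.003,0,0,0,0,0,0,0.006,0,0,0,0,0,0,0.009,0,0,0,0,0,0,0.012,0,0,0,0,0,0,0.013,0,0,0,0,0,0,0.013,0]}}

```text
clock: 7.95
position: [0.4753, -0.0648, 0.0799]
ee_rot: [0.066, 0.998, -0.0, 0.0]
ft_force: [-3.3, -0.3, 9.1]
grip_width: 0.363
grasp_force: 30.8
```

{"method": "play_rows", "body": {"plan": [0,0,0,0,0,0,0.6,0,0,0,0,0,0,0.6,0,0,0,0,0,0,0.6,0,0,0,0,0,-0.03,0.6,0,0,0,0,0,-0.08,0.6,0,0,0,0.01,0.05,-0.08,0.6,0,0,0,0.019,0.097,-0.08,0.6,0,0,0,0.019,0.097,-0.08,0.6,0,0,0,0.019,0.097,-0.08,0.6]}}

```text
clock: 9.07
position: [0.4689, 0.0332, 0.1591]
ee_rot: [0.066, 0.998, -0.0, -0.0]
ft_force: [0.0, -0.2, -0.8]
grip_width: 0.602
grasp_force: 0.0
```

```bash
python3 - <<'E'
from h import *
np.set_printoptions(precision=4,suppress=True)
a={n:cv2.cvtColor(viewer.camera(n),cv2.COLOR_RGB2BGR) for n in("scene","top")}
for n in a: cv2.imwrite(f"pics/{n}2.png",a[n])
o=status.get_obs();p=np.array(o["position"]);print(p,o["ft_force"])
cv2.imwrite("pics/z2.png",np.hstack([cv2.resize(a["scene"][150:280,270:400],(400,400),interpolation=cv2.INTER_CUBIC),cv2.resize(a["top"][190:320,250:380],(400,400),interpolation=cv2.INTER_CUBIC)]))
E
```

```text
[0.469  0.0325 0.1591] [ 0.3679  0.4699 -0.4629]
```

View pics/z2.png

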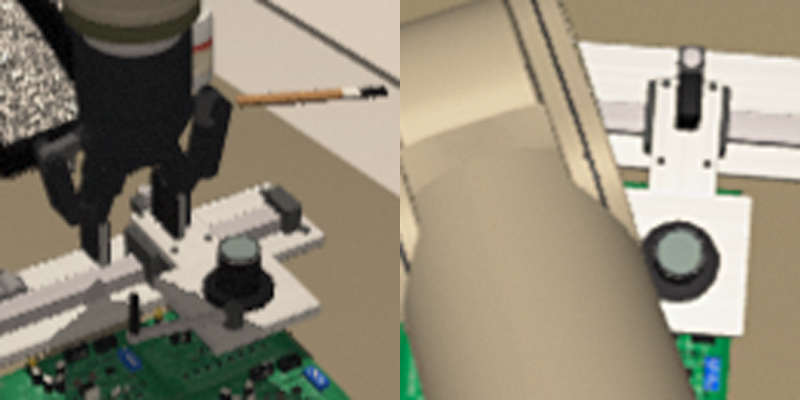

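The loupe stands upright in the socket, with its lens at scene (347,231) and top (342,271). The handle hasn't moved, at scene (313,245). I'll check the lens height.

```bash
python3 - <<'E'
from h import *
np.set_printoptions(precision=4,suppress=True)
L=lambda i:((i[...,1]>i[...,2]+4)&(i.max(2)>85)).astype(np.uint8)
s=cv2.imread("pics/scene2.png").astype(int);t=cv2.imread("pics/top2.png").astype(int)
a=blob(L(s),(338,222,357,237))[:2];b=blob(L(t),(332,262,351,280))[:2];print(a,b,tri(a[0],b[0]),onz("top",b[0],.096),onz("scene",a[0],.096))
E
```

```text
(array([347.4706, 230.1618]), array([342, 227,  12,   7,  68], dtype=int32)) (array([340.4121, 271.4061]), array([334, 265,  14,  14, 165], dtype=int32)) [ 0.4736 -0.0641  0.0975] [ 0.4736 -0.0644  0.096 ] [ 0.4754 -0.0651  0.096 ]
```

{"method": "play_rows", "body": {"plan": [0,0,0,0,0.001,0.03,0.5,0,0,0,0,0.001,0.055,0.5,0,0,0,0,0.001,0.069,0.5,0,0,0,0,0.001,0.069,0.5,0,0,0,0,0.001,0.069,0.2,0,0,0,0,0.001,0.069,0,0,0,0,0,0.001,0.069,0,0,0,0,0,0.001,0.069,0,0,0,0,0,0.001,0.069,0], "squeeze": 20}}

```text
clock: 10.3
position: [0.4697, 0.0348, 0.0909]
ee_rot: [0.066, 0.998, -0.0, 0.001]
ft_force: [0.1, -0.3, 6.5]
grip_width: 0.083
grasp_force: 20.7
```

{"method": "play_rows", "body": {"plan": [0,0,0,-0.0116,-0.0032,0,0,0,0,0,-0.0218,-0.0078,0,0,0,0,0,-0.0312,-0.0139,0,0,0,0,0,-0.0396,-0.0214,0,0,0,0,0,-0.0468,-0.03,0,0,0,0,0,-0.0527,-0.0396,0,0,0,0,0,-0.057,-0.05,0,0,0,0,0,-0.0597,-0.061,0,0,0,0,0,-0.0608,-0.071,0,0,0,0,0,-0.0608,-0.074,0,0,0,0,0,-0.0608,-0.074,0,0]}}

```text
clock: 11.68
position: [0.521, -0.0468, 0.091]
ee_rot: [0.066, 0.998, 0.0, 0.002]
ft_force: [5.2, -0.4, 3.4]
grip_width: 0.083
grasp_force: 20.4
```

{"method": "play_rows", "body": {"plan": [0,0,0,0.001,-0.002,0,0,0,0,0,0.001,-0.004,0,0,0,0,0,0.001,-0.004,0,0]}}

```text
clock: 12.05
position: [0.5211, -0.0499, 0.0914]
ee_rot: [0.066, 0.998, 0.001, 0.003]
ft_force: [13.3, 2.4, -2.5]
grip_width: 0.082
grasp_force: 20.0
```

{"method": "play_rows", "body": {"plan": [0,0,0,0,0.002,0,0.3,0,0,0,0,0.002,0,0.3,0,0,0,0,0.002,0,0.3,0,0,0,0,0.002,-0.03,0.3,0,0,0,0,0.002,-0.07,0.5,0,0,0,-0.055,-0.022,-0.07,0.7,0,0,0,-0.055,-0.022,-0.07,0.7,0,0,0,-0.055,-0.022,-0.07,0.7]}}

```text
clock: 13.05
position: [0.5692, -0.0789, 0.1597]
ee_rot: [0.066, 0.998, 0.0, -0.001]
ft_force: [-0.4, 0.4, 0.2]
grip_width: 0.699
grasp_force: 0.0
```

```bash
python3 - <<'E'
from h import *
a={n:cv2.cvtColor(viewer.camera(n),cv2.COLOR_RGB2BGR) for n in("scene","top")}
for n in a: cv2.imwrite(f"pics/{n}3.png",a[n])
o=status.get_obs();print(o["position"],o["ft_force"])
cv2.imwrite("pics/z3.png",np.hstack([cv2.resize(a["scene"][150:280,270:400],(400,400),interpolation=cv2.INTER_CUBIC),cv2.resize(a["top"][190:320,270:400],(400,400),interpolation=cv2.INTER_CUBIC)]))
E
```

```text
[ 0.56907841 -0.07860028  0.16018724] [-0.36753878 -0.31784146  0.36032679]
```

View pics/z3.png

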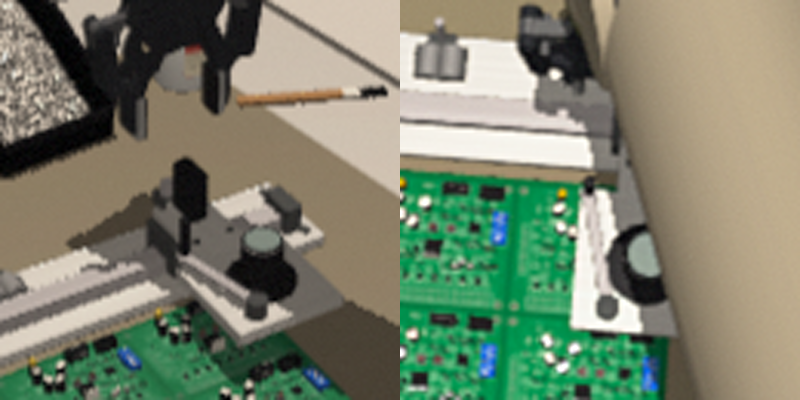

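The keeper lies across the flange, with its handle at scene about (329,220) and the pivot cap at (353,249). The carriage has shifted a little towards −y, so I'll measure it again.

```bash
python3 - <<'E'
from h import *
np.set_printoptions(precision=4,suppress=True)
k=400/130;S=lambda u,v:(270+u/k,150+v/k);T=lambda u,v:(270+(u-400)/k,190+v/k)
L=lambda i:((i[...,1]>i[...,2]+4)&(i.max(2)>85)).astype(np.uint8)
s=cv2.imread("pics/scene3.png").astype(int)
a=blob(L(s),(345,221,365,236))[:2];print("lens",a,onz("scene",a[0],.096))
h=tri(S(183,212),T(590,182));c=tri(S(257,298),T(607,300));print("handle top",h,"cap",c)
ex=np.array([.9914,-.1305]);ey=np.array([.1305,.9914])
d=(h-c)[:2];print("angle",np.arctan2(d@ex,d@ey),np.linalg.norm(d))
ln=onz("scene",a[0],.096)[:2];d=h[:2]-(ln-.032*ex+.023*ey);print("angle via lens",np.arctan2(d@ex,d@ey),np.linalg.norm(d), "grip",ln+.1*ex)
b=onz("scene",S(190,172),.1);print("grip top from scene",b)
E
```

```text
lens (array([355.0308, 227.4615]), array([350, 224,  11,   8,  65], dtype=int32)) [ 0.4725 -0.0848  0.096 ]
handle top [ 0.5162 -0.0486  0.1108] cap [ 0.4459 -0.0579  0.0705]
angle 1.3072628732835287 0.07087078141807743
angle via lens 1.3128179314527388 0.07303625409802895 grip [ 0.5716 -0.0978]
grip top from scene [ 0.5658 -0.0924  0.1   ]
```

The lever only reached about 1.31 rad because the carriage slid about 20 mm towards −y. I'll re-grasp the handle and push it further until it reaches its stop.

{"method": "play_rows", "body": {"plan": [0,0,0,0.0535,0.023,0,0.4,0,0,0,0.0535,0.023,0,0.4,0,0,0,0.0535,0.023,0,0.4,0,0,0,0.0535,0.023,0.04,0.4,0,0,0,0.0535,0.023,0.069,0.4,0,0,0,0.0535,0.023,0.069,0.4,0,0,0,0.0535,0.023,0.069,0.0,0,0,0,0.0535,0.023,0.069,0,0,0,0,0.0535,0.023,0.069,0,0,0,0,0.0535,0.023,0.069,0], "squeeze": 20}}

```text
clock: 14.4
position: [0.5209, -0.0497, 0.0925]
ee_rot: [0.066, 0.998, -0.0, 0.001]
ft_force: [1.8, -0.5, 6.5]
grip_width: 0.084
grasp_force: 20.5
```

{"method": "play_rows", "body": {"plan": [0,0,0,-0.001,-0.005,0,0,0,0,0,-0.002,-0.01,0,0,0,0,0,-0.0025,-0.015,0,0,0,0,0,-0.0025,-0.019,0,0,0,0,0,-0.0025,-0.021,0,0,0,0,0,-0.0025,-0.021,0,0]}}

```text
clock: 15.15
position: [0.5209, -0.0677, 0.0925]
ee_rot: [0.065, 0.998, 0.002, 0.002]
ft_force: [2.9, 9.7, 4.6]
grip_width: 0.082
grasp_force: 20.6
```

```bash
python3 - <<'E'
from h import *
np.set_printoptions(precision=4,suppress=True)
im=cv2.cvtColor(viewer.camera("scene"),cv2.COLOR_RGB2BGR);cv2.imwrite("pics/scene4.png",im);s=im.astype(int)
L=((s[...,1]>s[...,2]+4)&(s.max(2)>85)).astype(np.uint8)
a=blob(L,(340,218,375,240))[:2];ln=onz("scene",a[0],.096)[:2];p=np.array(status.get_obs()["position"])
ex=np.array([.9914,-.1305]);ey=np.array([.1305,.9914]);d=p[:2]-(ln-.032*ex+.023*ey);print(a,ln,p,"angle",np.arctan2(d@ex,d@ey),np.linalg.norm(d))
E
```

```text
(array([354.9412, 227.5441]), array([349, 224,  12,   8,  68], dtype=int32)) [ 0.4724 -0.0844] [ 0.521  -0.0677  0.0925] angle 1.571728403002241 0.0780020834601427
```

{"method": "play_rows", "body": {"plan": [0,0,0,0,0,0,0.35,0,0,0,0,0,0,0.35,0,0,0,0,0,0,0.35,0,0,0,0,0,-0.03,0.35,0,0,0,0,0,-0.06,0.5,0,0,0,-0.056,-0.023,-0.06,0.7,0,0,0,-0.056,-0.023,-0.06,0.7,0,0,0,-0.056,-0.023,-0.03,0.7,0,0,0,-0.056,-0.023,0.0,0.7,0,0,0,-0.056,-0.023,0.0175,0.7,0,0,0,-0.056,-0.023,0.0175,0.7,0,0,0,-0.056,-0.023,0.0175,0.3,0,0,0,-0.056,-0.023,0.0175,0,0,0,0,-0.056,-0.023,0.0175,0,0,0,0,-0.056,-0.023,0.0175,0,0,0,0,-0.056,-0.023,0.0175,0], "squeeze": 60}}

```text
clock: 17.2
position: [0.5732, -0.0972, 0.0753]
ee_rot: [0.064, 0.998, 0.002, 0.001]
ft_force: [-0.2, 11.9, 3.5]
grip_width: 0.177
grasp_force: 59.9
```

```bash
python3 - <<'E'
from h import *
im={n:cv2.cvtColor(viewer.camera(n),cv2.COLOR_RGB2BGR) for n in("scene","top")}
for n in im: cv2.imwrite(f"pics/{n}5.png",im[n])
o=status.get_obs();print(o["position"],o["ft_force"])
cv2.imwrite("pics/z5.png",np.hstack([cv2.resize(im["scene"][150:280,270:400],(400,400),interpolation=cv2.INTER_CUBIC),cv2.resize(im["top"][190:320,270:400],(400,400),interpolation=cv2.INTER_CUBIC)]))
E
```

```text
[ 0.5731436  -0.09723001  0.07532146] [-0.07563658 10.0996401   3.87365678]
```

View pics/z5.png

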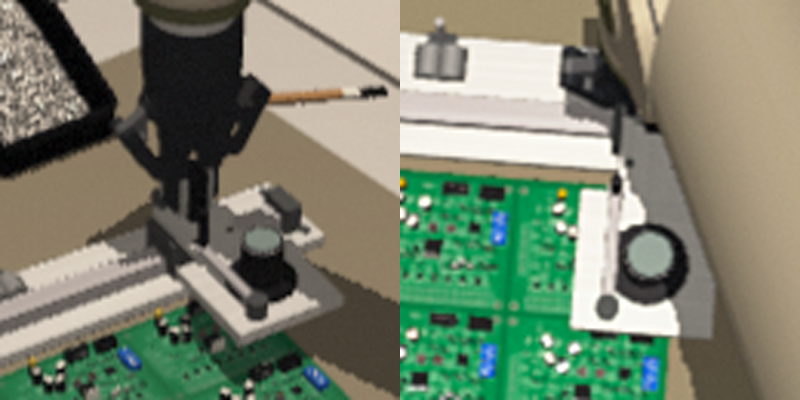

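{"method": "play_rows", "body": {"plan": [0,0,0,0,0.01,0,0,0,0,0,0,0.02,0,0,0,0,0,0,0.03,0,0,0,0,0,0,0.04,0,0,0,0,0,0,0.05,0,0,0,0,0,0,0.06,0,0,0,0,0,0,0.07,0,0,0,0,0,0,0.08,0,0,0,0,0,0,0.09,0,0,0,0,0,0,0.1,0,0,0,0,0,0,0.11,0,0,0,0,0,0,0.118,0,0,0,0,0,0,0.123,0,0,0,0,0,0,0.123,0,0,0,0,0,0,0.123,0,0,0,0,0,0,0.123,0,0]}}

```text
clock: 19.3
position: [0.5888, 0.0219, 0.0753]
ee_rot: [0.065, 0.998, 0.0, 0.001]
ft_force: [-1.9, 2.5, 6.2]
grip_width: 0.184
grasp_force: 60.3
```

```bash
python3 - <<'E'
from h import *
o=status.get_obs();p=np.array(o["position"]);d=np.array([.6242,.0451])-p[:2];print(p,o["ft_force"],"to notch",d@[.1305,.9914])
E
```

```text
[0.58881759 0.0219017  0.07532775] [-1.92943985  2.54369128  6.15584858] to notch 0.027616197337328965
```

{"method": "play_rows", "body": {"plan": [0,0,0,0,0.004,0,0,0,0,0,0,0.008,0,0,0,0,0,0,0.011,0,0,0,0,0,0,0.013,0,0,0,0,0,0,0.015,0,0,0,0,0,0,0.016,0,0,0,0,0,0,0.016,0,0]}}

```text
clock: 20.18
position: [0.5906, 0.0353, 0.0753]
ee_rot: [0.066, 0.998, -0.001, 0.0]
ft_force: [-6.0, -5.5, 10.7]
grip_width: 0.18
grasp_force: 61.0
```

{"method": "play_rows", "body": {"plan": [0,0,0,0,0.001,0,0,0,0,0,0,0.002,0,0,0,0,0,0,0.003,0,0,0,0,0,0,0.004,0,0,0,0,0,0,0.004,0,0]}}

```text
clock: 20.8
position: [0.5907, 0.0358, 0.0753]
ee_rot: [0.068, 0.998, -0.004, -0.0]
ft_force: [-12.8, -17.6, 18.6]
grip_width: 0.179
grasp_force: 61.9
```

{"method": "play_rows", "body": {"plan": [0,0,0,0,0.0005,0,0,0,0,0,0,0.001,0,0,0,0,0,0,0.0015,0,0,0,0,0,0,0.002,0,0,0,0,0,0,0.002,0,0]}}

```text
clock: 21.42
position: [0.5912, 0.04, 0.0753]
ee_rot: [0.067, 0.998, -0.002, 0.0]
ft_force: [-6.7, -9.0, 12.4]
grip_width: 0.18
grasp_force: 61.3
```

{"method": "play_rows", "body": {"plan": [0,0,0,0,0.0005,0,0,0,0,0,0,0.001,0,0,0,0,0,0,0.0015,0,0,0,0,0,0,0.002,0,0,0,0,0,0,0.002,0,0]}}

```text
clock: 22.05
position: [0.5919, 0.0454, 0.0753]
ee_rot: [0.066, 0.998, 0.0, 0.001]
ft_force: [-0.3, 0.1, 7.3]
grip_width: 0.179
grasp_force: 60.7
```

{"method": "play_rows", "body": {"plan": [0,0,0,0,0.0005,0,0,0,0,0,0,0.001,0,0,0,0,0,0,0.001,0,0,0,0,0,0,0.001,0,0]}}

```text
clock: 22.55
position: [0.5921, 0.0467, 0.0753]
ee_rot: [0.066, 0.998, 0.0, 0.001]
ft_force: [-3.0, 1.9, 6.7]
grip_width: 0.182
grasp_force: 60.5
```

{"method": "play_rows", "body": {"plan": [0,0,0,0,0.0005,0,0,0,0,0,0,0.001,0,0,0,0,0,0,0.001,0,0,0,0,0,0,0.001,0,0]}}

```text
clock: 23.05
position: [0.5923, 0.048, 0.0753]
ee_rot: [0.065, 0.998, 0.001, 0.001]
ft_force: [-1.0, 3.8, 4.6]
grip_width: 0.178
grasp_force: 60.4
```

```bash
python3 - <<'E'
from h import *
im={n:cv2.cvtColor(viewer.camera(n),cv2.COLOR_RGB2BGR) for n in("scene","top")}
for n in im: cv2.imwrite(f"pics/{n}6.png",im[n])
o=status.get_obs();p=np.array(o["position"]);d=np.array([.6242,.0451])-p[:2];print(p,o["ft_force"],"to notch",d@[.1305,.9914])
cv2.imwrite("pics/z6.png",np.hstack([cv2.resize(im["scene"][160:290,230:360],(400,400),interpolation=cv2.INTER_CUBIC),cv2.resize(im["top"][180:310,230:360],(400,400),interpolation=cv2.INTER_CUBIC)]))
E
```

```text
[0.59224216 0.04808551 0.07532511] [-2.03804868  2.69270026  5.9409082 ] to notch 0.001210660843603731
```

View pics/z6.png

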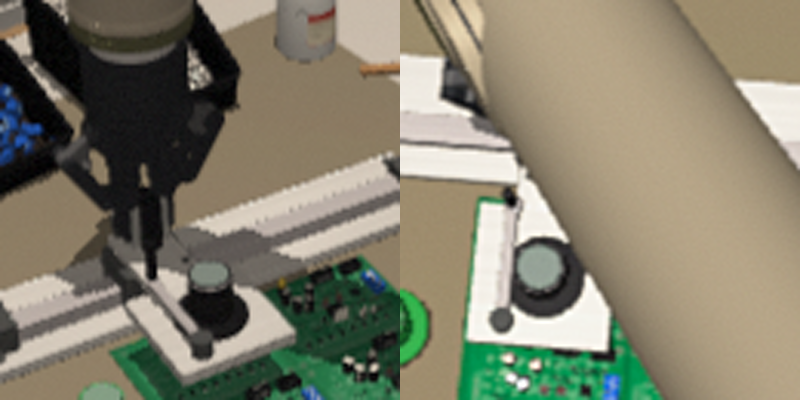

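{"method": "play_rows", "body": {"plan": [0,0,0,0,0.0005,0,0,0,0,0,0,0.001,0,0,0,0,0,0,0.001,0,0,0,0,0,0,0.001,0,0]}}

```text
clock: 23.65
position: [0.5924, 0.0493, 0.0753]
ee_rot: [0.065, 0.998, 0.001, 0.001]
ft_force: [-1.3, 4.1, 5.8]
grip_width: 0.182
grasp_force: 60.5
```

{"method": "play_rows", "body": {"plan": [0,0,0,0,0.0005,0,0,0,0,0,0,0.001,0,0,0,0,0,0,0.001,0,0,0,0,0,0,0.001,0,0]}}

```text
clock: 24.15
position: [0.5925, 0.0496, 0.0753]
ee_rot: [0.066, 0.998, 0.0, 0.001]
ft_force: [-1.6, 2.6, 7.7]
grip_width: 0.184
grasp_force: 60.6
```

{"method": "play_rows", "body": {"plan": [0,0,0,0,0.0005,0,0,0,0,0,0,0.001,0,0,0,0,0,0,0.001,0,0,0,0,0,0,0.001,0,0,0,0,0,0,0.001,0,0]}}

```text
clock: 24.78
position: [0.5925, 0.0498, 0.0753]
ee_rot: [0.066, 0.998, -0.0, 0.001]
ft_force: [-4.2, -0.6, 9.0]
grip_width: 0.181
grasp_force: 61.0
```

```bash
python3 - <<'E'
from h import *
np.set_printoptions(precision=4,suppress=True)
s=viewer.camera("scene")[...,::-1].astype(int);t=viewer.camera("top")[...,::-1].astype(int)
L=lambda i:((i[...,1]>i[...,2]+4)&(i.max(2)>85)).astype(np.uint8)
a=blob(L(s),(288,240,310,258))[:2];b=blob(L(t),(264,255,288,280))[:2];X=tri(a[0],b[0]);print(a,b,X)
o=status.get_obs();p=np.array(o["position"]);print(p,o["ft_force"]);ey=np.array([.1305,.9914]);N=np.array([.6242,.0451])
print("to notch TCP",(N-p[:2])@ey,"lens top",(N-onz("top",b[0],.096)[:2])@ey,"lens sc",(N-onz("scene",a[0],.096)[:2])@ey)
E
```

```text
(array([296.6267, 248.88  ]), array([291, 245,  12,   8,  75], dtype=int32)) (array([273.7706, 265.9882]), array([267, 259,  15,  15, 170], dtype=int32)) [0.4909 0.0631 0.0973]
[0.5925 0.0498 0.0753] [-3.6541 -0.9964  9.2936]
to notch TCP -0.000560236465688968 lens top -8.368679049138185e-05 lens sc -9.172591636824006e-05
```

```bash
python3 -c "
from workcell import manip
print(manip.hand_in())"
```

```text
the job is handed in; nothing more can be done
None
```

I handed the job in at about 25 s: the loupe is seated and locked by the keeper at its stop, and the carriage is held by its grip within about 1 mm of the notch centre by my measurement; the hand-in returned no verdict.

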